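Third hand at the printing bench: press a printed bracket on the sprung stop

ROBOT

A 6-joint arm with a two-finger parallel gripper is mounted at the origin on the work surface. World frame = base frame: x ahead of the robot, y to its left, z up, the work surface at z = 0. Lengths are in m, angles in rad, forces in N, time in s.
With the tool pointing down it reaches from about 0.25 to 0.725 m from the base axis. Payload 9.7 kg.
Tool frame: the origin (TCP) lies midway between the tips of the shut fingers; the grasp point (between the pads) lies bot.pinch_z behind it (bot.pinch_z is the distance from the TCP to the grasp point, in m); z points along the fingers, y is the line along which they close (so a half turn about z gives the same grasp; the last joint's range is limited). The gripper opens to 85 mm and grips with 20 to 120 N. Pads are 22 mm wide; open, the fingers measure 114 mm over their backs; the gripper's body (76 mm by 85 mm) begins 54 mm behind the grasp point. The pads swing forward as they close: fully open they stand 13 mm farther back than shut.
Start: joints at [1.136, 0.087, 0.176, 1.66, 0, 1.571], TCP at [0.232, 0.499, 0.231] pointing down, gripper open.
Joint ranges: [-3.13, 3.13], [-0.85, 1.81], [-1.15, 1.24], [-2.2, 2.28], [-1.44, 1.52], [-3.14, 3.14]. Speed limits (rad/s): [2.22, 2.22, 2.57, 3.14, 3.14, 3.14].

INTERFACE

Orientations are given as [roll, pitch, yaw] about the fixed x, y, z axes, in that order (R = Rz(yaw) Ry(pitch) Rx(roll)).
In Python, from bench import bot, vision, spotter gives the robot as it stands.
- The arm moves only by the tool arm_command, never from a script. Its argument "steps" is a list of rows, each a list of 6 numbers: the shift along the tool's x, y, z in cm, then the turn, a rotation vector about the tool's x, y, z in rad. In form: [[dx, dy, dz, wx, wy, wz], ...]. A call has 1 to 10 rows; each row shifts and turns the commanded pose from where the row before left it, along the tool's axes as they then stand; what a row does not reach is not made up. A row lasts 1/12 s, in which the tool goes at most 41.7 mm and 7.16 degrees, less where a joint would pass 70% of its speed; a pose out of reach is approached as far as the arm can. A call is refused whole if a number of a shift passes 4.17 or a number of a turn 0.125, either way. A call with a gripper value outside its range is refused whole. "hand" is the opening, from -1 (shut) to 1 (fully open), set as the call begins (left out, the last holds). The fingers move at their own pace and stop on an object; "squeeze" is the grip in N (left out, the last holds). Time passes only in rows, so rows that do not move let the fingers close. It gives the time, the measured TCP pose, the force, the opening and the grip force at its end, in the units of the state.
- bot.state(): the state, without advancing time (a new reading comes with each control period).
- vision.capture(name): name is "side" or "top" or "wrist"; returns (picture, depth): 420x560x3 uint8, red, green, blue; 420x560 float32, m along the optical axis (not along the pixel's ray), 0 where there is no reading.
- vision.calibration(name): a dict with "fx", "fy", "cx", "cy" (pixels), "rvec" (rotation vector, rad) and "tvec" (3), from world to camera coordinates, as OpenCV has them; the wrist camera has in their place "tool_from_camera" (4x4, takes a point from camera to tool coordinates, whose origin is the TCP and whose axes are the flange's). Camera axes: x right, y down, z forward; pixel columns grow to the right and rows downward; lengths in m; the calibration is good to about 2 mm. A picture is of the moment at which its call begins: read the wrist's pose just before it. calibration takes no time and is no camera call.
- bot.job_done(): hands the job in; it is judged then, once.
Trained networks look in the newest picture that a camera, given by its name, has taken for a name from the list of things; names that differ only in an ending like _2 or _b are one class to them, and where a whole thing is asked for, a point or a joint stands for the part that bears it (a point fixed in the world has none). Each returns a list of dicts, best first, with "score" (0 to 1); they miss things now and then, are a little off and sometimes report something else, mostly with a low value. They report only what shows in the picture. A call takes as long as a camera call. They do not tell look-alikes from the thing itself.
- spotter.boxes_of(camera, label): "extent" ([centre column, centre row, width, height] in pixels, round what is visible of it).
The state is a dict: "t": time; "qpos": joint angles; "joint_velocities": joint speeds; "joint_torque": joint torques, N m; "tool_pos": TCP position; "tool_rot": TCP orientation; "ft_force": force on the tool from outside, world axes, zero at the start; "wrist_torque": the same for the moment, N m; "finger_gap": finger opening in m; "finger_force": force on a finger pad.
Only numpy, scipy, OpenCV 4.12 (cv2) and the standard library are available. Lean on these libraries where they do the work, as an engineer would, in place of code of your own. Each camera call takes 0.05 s, during which the arm holds its last target. There are 200 camera calls.

TASK

Pick the orange printed bracket up off the dark print sheet, carry it to the blue assembly jig and, holding it in the air level with the jig's steel stop plate, press its flat flange squarely and centrally onto the plate so that the sprung plate is pushed back until the red pointer stands in the green band (about 8 N), never to the end of its travel. Keep it pressed steadily there for at least two seconds while a colleague drives the screws, and finish still gripping and pressing it: do not let go. Leave the blue ring, green pick box, grey bin and screwdriver where they are.

Things in the scene. Friction and masses are not known exactly. Their poses are not given: they have to be found in the camera images.
- bracket: Loose orange bracket, 100 g, 50 high, upright on the sheet. Origin: underside, below mid-rib; z up, x towards the flange. From above a T with a round tube at its foot: flange 60 wide (y), 50 high, 8 thick, front face at x = +31 mm; rib 14 wide (y), 50 high, x = -23 to +23 (grip here across y); upright tube 24 in diameter at x = -33. Two dark screw holes in the flange
- bracket_face (a point): Centre of the bracket's flange front face, 31 mm ahead (+x) and 25 mm above the bracket's origin; axes as the bracket's
- jig: Fixed jig: aluminium base 210 x 130 x 10 (x = -75 to +135 mm of the origin), blue guide block 70 wide, x = +50 to +80, top 115 above the bench. Origin: on the bench below the front face of the stop plate at rest; x is the pressing direction, roughly away from the robot (yaw within 0.35 rad), z up. The space above the base in front of the plate is open
- stop_face (a point): Centre of the front face of the steel stop plate on the jig, 90 mm above the bench. Plate upright, 60 wide x 50 high x 8 thick (as the flange), lower edge 65 above the bench, two dark slots in it; it moves with stop. x is the pressing direction (into the plate), z up
- stop (a joint): Travel of the sprung stop plate in m: 0 at rest, grows as it is pressed back along the jig's x, end of travel 0.036. Spring 400 N/m, no preload: 0.020 is 8 N. The red pointer behind the block moves with the plate along a white scale and is in the green band from 0.013 to 0.027
- sheet: Fixed dark grey print sheet 250 (x) x 210 (y) x 6 with pale grid lines, on the bench; origin at the centre of its underside. The bracket stands on it in the half nearer the robot; jig and sheet stand to the left and right of the robot, either way round
- ring: Bystander: loose blue printed ring, 64 outside, 46 inside diameter, 16 high, lying on the far part of the sheet; origin at the centre of its underside
- pickbox: Bystander: loose green round printed pick box, 56 in diameter, 15 high, on the far part of the sheet; origin at the centre of its underside
- bin: Bystander: loose grey printed bin, open on top, 100 x 70 x 45, on the bench beyond the work, between jig and sheet; origin at the centre of its underside
- driver: Bystander: screwdriver 170 long, lying along x on the bench between jig and sheet, less than 40 high; origin at its middle, underside
There are look-alikes about, which are no part of the job. There is more than one size of the jig; the job needs the smaller.

How it is judged:
By the outcome, as a careful person would: the job done as asked, in the order asked, and still so for the second after the job is handed in, while the arm keeps its last pose, push and grip.
It also fails if it takes over 48 s, if anything falls off the work surface, if the arm or the gripper's body presses on something with over 40 N, if the wrist force passes 120 N, or if a joint passes its speed limit or range.

## Working session

There is one attempt and no reset: what is moved stays moved. The work goes in short steps, Python scripts to look and compute and a tool call to move; the robot and the scene stay as the last step left them, time stands still between calls to the robot, and variables do not carry over. Pictures are saved under pics/ and viewed, at most 10 in all, crops included, and the job is handed in when it is done.

Besides the shell and the picture viewer there is one more tool, called after "Emit:" as name(argument=value, ...) on one line, values as JSON. arm_command: Moves the arm, as the interface text tells. Its arguments: {"type":"object","properties":{"steps":{"type":"array"},"hand":{"type":"number"},"squeeze":{"type":"number"}},"required":["steps"]}

```bash
mkdir -p pics; cat > h.py <<'E'
import numpy as np, cv2
from scipy.spatial.transform import Rotation as R
from bench import bot, vision, spotter
def cap(cam,fn=None):
    s=bot.state(); im,d=vision.capture(cam)
    if fn: cv2.imwrite('pics/'+fn,im[:,:,::-1])
    return s,im,d
def world(cam,d,s=None):
    c=vision.calibration(cam); h,w=d.shape; v,u=np.mgrid[:h,:w]
    P=np.stack([(u-c['cx'])/c['fx']*d,(v-c['cy'])/c['fy']*d,d],-1)
    if cam=='wrist':
        T=np.array(c['tool_from_camera']); P=P@T[:3,:3].T+T[:3,3]
        return P@R.from_euler('xyz',s['tool_rot']).as_matrix().T+np.array(s['tool_pos'])
    M=R.from_rotvec(np.ravel(c['rvec'])).as_matrix()
    return (P-np.ravel(c['tvec']))@M
E
python3 - <<'E'
from h import *
print(bot.state(), bot.pinch_z)
ims=[]
for c in('top','side'):
    s,im,d=cap(c,c+'0.png'); W=world(c,d,s); np.save(c+'W.npy',W); np.save(c+'I.npy',im)
    for l in('bracket','jig','sheet','ring','stop_face','bin'):
        for b in spotter.boxes_of(c,l)[:4]:
            u,v=[int(x) for x in b['extent'][:2]]
            print(c,l,round(b['score'],2),np.round(b['extent']),np.round(W[min(v,419),min(u,559)],3))
E
```

```text
{'t': 0.0, 'qpos': array([1.13602056e+00, 8.74726996e-02, 1.75109443e-01, 1.65976010e+00,
       2.27588500e-06, 1.57082259e+00]), 'joint_velocities': array([ 9.62430739e-04,  5.89468485e-04, -2.51465785e-04, -9.11188026e-04,
       -4.52363040e-05, -6.48605920e-04]), 'joint_torque': array([ 5.94907324e-04, -5.20390248e+01,  4.64797390e+01,  1.62436691e-02,
       -1.36020995e-05, -3.76036098e-06]), 'tool_pos': array([0.23157067, 0.49863135, 0.23056344]), 'tool_rot': array([-3.14026562e+00, -2.24102668e-06,  2.70679062e+00]), 'ft_force': array([ 0.10495878, -0.38499807, -0.21432129]), 'wrist_torque': array([-0.00098827, -0.00584658,  0.02303489]), 'finger_force': 0.0, 'finger_gap': 0.08567553788467668} 0.0187
top bracket 0.71 [163. 203.  24.  31.] [0.463 0.265 0.057]
top jig 0.77 [405. 292.  75. 110.] [ 0.223 -0.361  0.011]
top jig 0.68 [344. 167.  59.  90.] [ 0.54  -0.2    0.092]
top sheet 0.69 [171. 182.  92. 103.] [0.525 0.26  0.005]
top sheet 0.6 [148. 157.  24.  18.] [0.596 0.321 0.018]
top ring 0.78 [177. 149.  26.  24.] [0.621 0.246 0.003]
top stop_face 0.96 [418. 288.  43.  55.] [ 0.233 -0.392  0.013]
top stop_face 0.57 [349. 157.  28.  39.] [ 0.58  -0.22   0.042]
top bin 0.75 [266. 117.  34.  49.] [ 0.706 -0.002  0.   ]
top bin 0.34 [172. 182.  93. 103.] [0.528 0.258 0.005]
side bracket 0.62 [257. 169.  26.  21.] [0.466 0.267 0.03 ]
side jig 0.66 [188. 310. 121.  95.] [ 0.223 -0.32   0.015]
side jig 0.6 [317. 256.  91.  75.] [ 0.571 -0.177  0.014]
side jig 0.17 [344. 211.  44.  29.] [0.7   0.021 0.003]
side sheet 0.89 [277. 178.  87.  43.] [0.527 0.246 0.005]
side sheet 0.27 [318. 242.  40.  36.] [ 0.57  -0.175  0.058]
side ring 0.58 [304. 172.  16.  14.] [0.625 0.26  0.005]
side stop_face 0.8 [190. 292.  62.  48.] [ 0.228 -0.242  0.001]
side stop_face 0.6 [319. 241.  43.  32.] [ 0.571 -0.18   0.069]
```

View pics/top0.png

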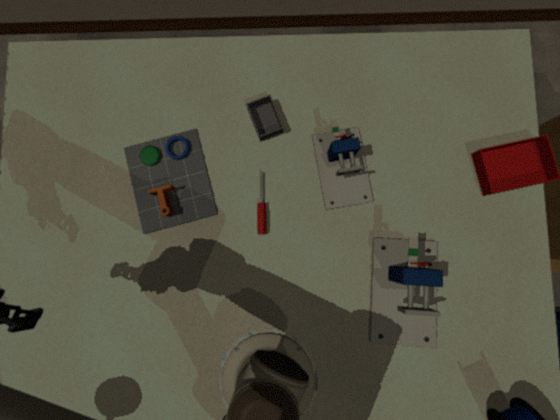

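View pics/side0.png

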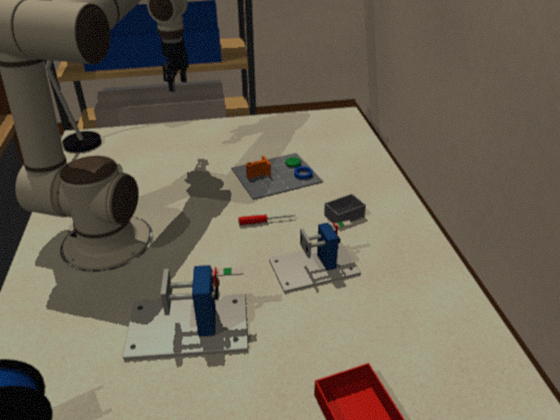

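Top view: the only orange bracket is at (163,200) on the sheet, and the red bin at (515,165) is a decoy. There are two jigs, a small one at (344,167) and a large one at (405,292). I choose the small one, at about (0.56,-0.19). Next I measure both and check them in a crop.

```bash
python3 - <<'E'
from h import *
W=np.load('topW.npy'); im=np.load('topI.npy')
hsv=cv2.cvtColor(im,cv2.COLOR_RGB2HSV)
def rect(m,name):
    p=W[m][:,:2].astype(np.float32); (c,s,a)=cv2.minAreaRect(p*1000); print(name,m.sum(),np.round(c),np.round(s),round(a,1),p.mean(0))
    return p
H,S,V=hsv[...,0],hsv[...,1],hsv[...,2]
z=W[...,2]
box=np.zeros(H.shape,bool); box[180:222,145:192]=1
m=box&(H<18)&(S>130)&(V>60); rect(m,'orange'); print('z',np.percentile(z[m],[5,50,95]))
b2=np.zeros(H.shape,bool); b2[115:215,308:380]=1
rect(b2&(z>.006)&(z<.016),'base')
rect(b2&(z>.105)&(z<.125),'block'); rect(b2&(z>.075)&(z<.12),'hi')
rect(b2&(H>100)&(H<130)&(S>120),'blue')
b3=np.zeros(H.shape,bool); b3[230:352,365:448]=1
rect(b3&(z>.006)&(z<.016),'base L'); print('maxz',np.percentile(z[b3],99),np.percentile(z[b2],99))
a=cv2.resize(im[110:220,305:385],(560,770)[::1] and (400,550)); b=cv2.resize(im[175:230,140:195],(400,550))
cv2.imwrite('pics/crop1.png',np.hstack([a,b])[:,:,::-1])
E
```

```text
orange 239 [467. 269.] [75. 59.] 15.4 [0.47546878 0.2710107 ]
z [0.04854471 0.0543419  0.05761689]
base 2516 [ 558. -208.] [210. 130.] 8.9 [ 0.54124266 -0.20510332]
block 611 [ 595. -202.] [136.  70.] 8.9 [ 0.591747   -0.19727111]
hi 889 [ 595. -201.] [136.  71.] 9.0 [ 0.58303237 -0.19913669]
blue 433 [ 483. -122.] [ 61. 328.] 53.0 [ 0.5848712 -0.1966853]
base L 5037 [ 225. -370.] [195. 273.] 85.6 [ 0.21448512 -0.3473246 ]
maxz 0.15169469142357545 0.11695659414028965
```

View pics/crop1.png

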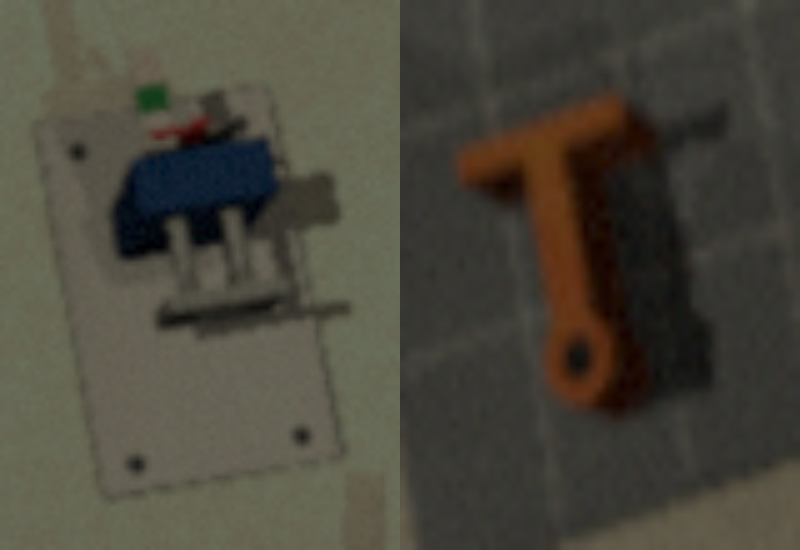

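Left of the crop is the small jig: its base measures 210x130 and the plate is towards the robot, with yaw ≈ +0.155 and stop_face ≈ (0.528,-0.213). Right is the orange bracket: T-flange at (545,135) on the far side, tube at (578,360), origin ≈ (0.474,0.271), yaw ≈ 0.27. Next I move above the bracket.

Emit:
arm_command(steps=[[-3.15, -1.05, 0, 0, 0, 0], [-3.15, -1.05, 0, 0, 0, 0], [-3.15, -1.05, 0, 0, 0, 0], [-3.15, -1.05, 0, 0, 0, 0], [-3.15, -1.05, 0, 0, 0, 0], [-3.15, -1.05, 0, 0, 0, 0], [-3.15, -1.05, 0, 0, 0, 0], [-3.15, -1.05, 0, 0, 0, 0], [-3.15, -1.05, 0, 0, 0, 0], [-3.15, -1.05, 0, 0, 0, 0]], hand=1, squeeze=60)

```text
t: 1.53
tool_pos: [0.4742, 0.2696, 0.2315]
tool_rot: [3.141, 0.0, 2.707]
ft_force: [0.0, -0.5, -0.0]
finger_gap: 0.0857
finger_force: 0.0
```

Emit:
arm_command(steps=[[0, 0, 0, 0, 0, -0.07], [0, 0, 0, 0, 0, -0.07], [0, 0, 0, 0, 0, -0.07], [0, 0, 0, 0, 0, -0.07], [0, 0, 0, 0, 0, -0.07], [0, 0, 0, 0, 0, -0.07], [0, 0, 0, 0, 0, -0.07], [0, 0, 0, 0, 0, -0.07], [0, 0, 0, 0, 0, -0.07], [0, 0, 0, 0, 0, -0.07]])

```text
t: 2.37
tool_pos: [0.4731, 0.2709, 0.2313]
tool_rot: [-3.142, 0.0, -2.873]
ft_force: [-0.1, 0.2, -0.5]
finger_gap: 0.0855
finger_force: 0.0
```

```bash
python3 - <<'E'
from h import *
s,im,d=cap('wrist','w1.png'); W=world('wrist',d,s)
print(s['tool_pos'],s['tool_rot'],s['qpos'])
hsv=cv2.cvtColor(im,cv2.COLOR_RGB2HSV); H,S,V=cv2.split(hsv)
m=(H<18)&(S>130)&(V>60)&(d>0)&(W[...,2]>.045)&(W[...,2]<.065)
p=W[m]; c,sz,a=cv2.minAreaRect((p[:,:2]*1000).astype(np.float32)); print(m.sum(),c,sz,a,np.percentile(p[:,2],[5,50,95]))
yaw=np.radians(a if a<45 else a-90)
q=(p[:,:2]-np.array(c)/1000)@np.array([[np.cos(yaw),-np.sin(yaw)],[np.sin(yaw),np.cos(yaw)]])
print(np.percentile(q,[0.5,99.5],axis=0), np.array(c)/1000+.007*np.array([np.cos(yaw),np.sin(yaw)]),yaw)
r=(abs(q[:,0]-.007)<.02); print('rib y',np.percentile(q[r,1],[2,50,98]))
E
```

```text
[0.47314022 0.2709015  0.23130863] [-3.14158878e+00  4.92254061e-05 -2.87294669e+00] [ 5.20007523e-01  7.52637651e-02  1.63540466e-01  1.65902631e+00
 -1.59944512e-05  2.51361562e-01]
1287 (464.5772705078125, 268.92901611328125) (75.6861801147461, 59.33758544921875) 15.300098419189453 [0.05202983 0.05590009 0.05716755]
[[-0.03707479 -0.02906509]
 [ 0.03763375  0.02913256]] [0.47132917 0.27077614] 0.2670370932940355
rib y [-5.44151879e-03 -2.04261217e-05  6.43649749e-03]
```

View pics/w1.png

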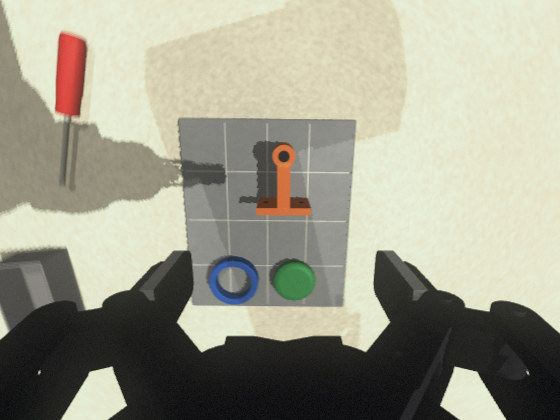

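The wrist view shows the bracket centred between the fingers (rib at (284,185)), with the ring and pick box clear of them. I now descend, close and check.

Emit:
arm_command(steps=[[0.15, 0.05, 3.1, 0, 0, 0], [0, 0, 3.1, 0, 0, 0], [0, 0, 3.1, 0, 0, 0], [0, 0, 3.1, 0, 0, 0], [0, 0, 3.1, 0, 0, 0], [0, 0, 3.1, 0, 0, 0], [0, 0, 2.0, 0, 0, 0], [0, 0, 1.1, 0, 0, 0], [0, 0, 0, 0, 0, 0], [0, 0, 0, 0, 0, 0]])

```text
t: 3.25
tool_pos: [0.4717, 0.2711, 0.0149]
tool_rot: [3.142, 0.0, -2.877]
ft_force: [-0.1, 0.0, 0.8]
finger_gap: 0.0858
finger_force: 0.0
```

Emit:
arm_command(steps=[[0, 0, 0, 0, 0, 0], [0, 0, 0, 0, 0, 0], [0, 0, 0, 0, 0, 0], [0, 0, 0, 0, 0, 0], [0, 0, 0, 0, 0, 0], [0, 0, 0, 0, 0, 0], [0, 0, 0, 0, 0, 0], [0, 0, 0, 0, 0, 0], [0, 0, 0, 0, 0, 0], [0, 0, 0, 0, 0, 0]], hand=-1, squeeze=60)

```text
t: 4.08
tool_pos: [0.4718, 0.2711, 0.0147]
tool_rot: [3.141, 0.001, -2.876]
ft_force: [-0.3, 0.1, 5.2]
finger_gap: 0.0131
finger_force: 59.2
```

Emit:
arm_command(steps=[[0, 0, -0.6, 0, 0, 0], [0, 0, -1.2, 0, 0, 0], [0, 0, -2.0, 0, 0, 0], [0, 0, -2.2, 0, 0, 0], [0, 0, -2.2, 0, 0, 0], [0, 0, -2.2, 0, 0, 0], [0, 0, -2.2, 0, 0, 0], [0, 0, -1.6, 0, 0, 0], [0, 0, -0.8, 0, 0, 0], [0, 0, 0, 0, 0, 0]])

```text
t: 4.92
tool_pos: [0.4722, 0.2713, 0.1666]
tool_rot: [3.141, 0.003, -2.876]
ft_force: [-0.3, -0.8, -1.1]
finger_gap: 0.0135
finger_force: 58.5
```

Emit:
arm_command(steps=[[0.4, -1.4, 0, 0, 0, 0], [0.7, -2.4, 0, 0, 0, 0], [0.9, -3.0, 0, 0, 0, 0], [0.9, -3.0, 0, 0, 0, 0], [0.9, -3.0, 0, 0, 0, 0], [0.9, -3.0, 0, 0, 0, 0], [0.9, -3.0, 0, 0, 0, 0], [0.9, -3.0, 0, 0, 0, 0], [0.9, -3.0, 0, 0, 0, 0], [0.9, -3.0, 0, 0, 0, 0]])

```text
t: 5.75
tool_pos: [0.463, -0.021, 0.1629]
tool_rot: [3.141, -0.002, -2.877]
ft_force: [0.7, 0.1, -1.2]
finger_gap: 0.0132
finger_force: 58.6
```

Emit:
arm_command(steps=[[0.9, -3.0, 0, 0, 0, 0], [0.9, -3.0, 0, 0, 0, 0], [0.9, -3.0, 0, 0, 0, 0], [0.9, -3.0, 0, 0, 0, 0], [0.9, -3.0, 0, 0, 0, 0], [0.9, -3.0, 0, 0, 0, 0], [0.6, -1.6, 0, 0, 0.0, 0.035], [0.2, 0, 0, 0, 0, 0.04], [0, 0, 0, 0, 0, 0.036], [0, 0, 0, 0, 0, 0]])

```text
t: 6.58
tool_pos: [0.4546, -0.2249, 0.1628]
tool_rot: [3.14, -0.002, -2.99]
ft_force: [-0.3, 0.9, -2.2]
finger_gap: 0.0131
finger_force: 58.6
```

```bash
python3 - <<'E'
from h import *
s,im,d=cap('wrist','w2.png'); W=world('wrist',d,s)
print(s['tool_pos'],s['tool_rot'],s['finger_gap'])
z=W[...,2]; ok=d>0
def rect(m,n):
    p=(W[m][:,:2]*1000).astype(np.float32); print(n,m.sum(),cv2.minAreaRect(p) if len(p)>5 else 0)
H,S,V=cv2.split(cv2.cvtColor(im,cv2.COLOR_RGB2HSV))
org=(H<18)&(S>130)&(V>60)
near=ok&~org&(W[...,0]>.40)&(W[...,0]<.72)&(W[...,1]<-.1)&(W[...,1]>-.33)
rect(near&(z>.105)&(z<.125)&(H>95)&(H<130)&(S>90),'blocktop')
rect(near&(z>.06)&(z<.118)&(S<90)&(W[...,0]<.56),'plate')
rect(near&(z>.004)&(z<.017),'base')
rect(org&ok&(z>.06),'bracket'); print(np.percentile(z[org&ok],[5,50,95]))
E
```

```text
[ 0.45458821 -0.22492086  0.1627642 ] [ 3.14022054e+00 -2.14205417e-03 -2.99030368e+00] 0.013126729189555156
blocktop 0 0
plate 0 0
base 4657 ((502.0957336425781, -216.0888671875), (103.32959747314453, 130.3400421142578), 8.959358215332031)
bracket 6893 ((443.9435729980469, -227.08351135253906), (69.16962432861328, 23.85466766357422), 7.099899768829346)
[0.01928856 0.20364838 0.20489296]
```

View pics/w2.png

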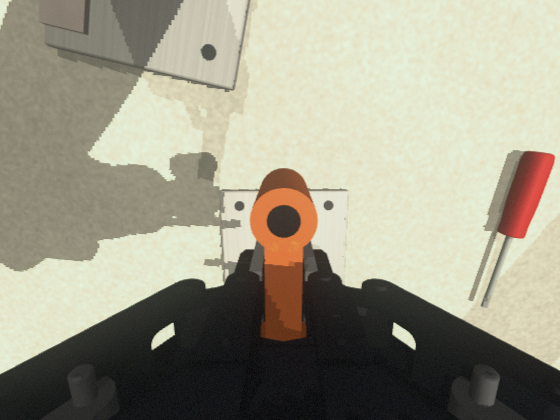

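The wrist view shows the bracket gripped upright, tube at (283,220), over the small jig's base whose front edge is at row 190. Next I lower it to plate height and trim the side offset.

Emit:
arm_command(steps=[[0, 0.15, 0.5, 0, 0, -0.005], [0, 0, 1.2, 0, 0, 0], [0, 0, 1.5, 0, 0, 0], [0, 0, 1.5, 0, 0, 0], [0, 0, 1.5, 0, 0, 0], [0, 0, 1.3, 0, 0, 0], [0, 0, 0.9, 0, 0, 0], [0, 0, 0.5, 0, 0, 0], [0, 0, 0, 0, 0, 0], [0, 0, 0, 0, 0, 0]])

```text
t: 7.47
tool_pos: [0.4556, -0.2228, 0.0753]
tool_rot: [-3.142, -0.0, -2.982]
ft_force: [-0.1, 0.6, -0.2]
finger_gap: 0.0129
finger_force: 58.6
```

```bash
cat > look.py <<'E'
from h import *
import sys
tag=sys.argv[1]
s=bot.state(); print(s['t'],s['tool_pos'],s['tool_rot'],s['ft_force'],s['wrist_torque'],s['finger_gap'])
_,a,da=cap('top'); _,b,db=cap('side')
np.savez('l.npz',a=a,da=da,b=b,db=db)
A=cv2.resize(a[105:215,300:385],(425,550),interpolation=cv2.INTER_CUBIC); B=cv2.resize(b[205:285,265:345][:, :],(375,375),interpolation=cv2.INTER_CUBIC)
B=cv2.copyMakeBorder(B,0,175,0,0,cv2.BORDER_CONSTANT)
o=np.clip(np.hstack([A,B])*1.6,0,255).astype(np.uint8)
cv2.imwrite(f'pics/{tag}.png',o[:,:,::-1])
c=vision.calibration('side')
for n,im,d,cam in(('top',a,da,'top'),('side',b,db,'side')):
    W=world(cam,d); z=W[...,2]; H,S,V=cv2.split(cv2.cvtColor(im,cv2.COLOR_RGB2HSV))
    bx=(d>0)&(abs(W[...,0]-.53)<.13)&(abs(W[...,1]+.21)<.1)
    J=(W[...,:2]-[.5265,-.2125])@np.array([[np.cos(.156),-np.sin(.156)],[np.sin(.156),np.cos(.156)]])
    for nm,m in(('orange',bx&(H<18)&(S>130)&(V>50)),('grey',bx&(S<90)&(z>.062)&(z<.125)&(abs(J[...,0]-.01)<.04)),('blue',bx&(H>95)&(H<130)&(S>90)&(z>.02))):
        if m.sum()>5: print(n,nm,m.sum(),'jx',np.round(np.percentile(J[m][:,0],[3,50,97]),4),'jy',np.round(np.percentile(J[m][:,1],[3,50,97]),4),'z',np.round(np.percentile(z[m],[3,50,97]),4))
E
python3 look.py p3
```

```text
7.4667 [ 0.45563309 -0.22279389  0.07534078] [-3.14158479e+00 -1.55515727e-05 -2.98196045e+00] [-0.05230994  0.62351948 -0.22704132] [ 0.02893019  0.00280859 -0.04060986] 0.012928247041743265
top orange 38 jx [-0.0568 -0.0414  0.0892] jy [-0.0016  0.0225  0.0364] z [0.1027 0.1164 0.214 ]
top grey 257 jx [0.0016 0.0083 0.0476] jy [-0.0185  0.0067  0.0296] z [0.0706 0.0944 0.1158]
top blue 459 jx [0.0516 0.0605 0.0787] jy [-0.03    0.0049  0.0351] z [0.0359 0.1129 0.1168]
side orange 398 jx [-0.1144 -0.0905  0.0861] jy [-0.0311 -0.0079  0.0069] z [0.073  0.1019 0.1353]
side grey 344 jx [-0.0016  0.0025  0.0493] jy [-0.0317 -0.0074  0.0276] z [0.0684 0.0937 0.1167]
side blue 805 jx [-0.0922  0.0518  0.0747] jy [-0.0388 -0.0292  0.0226] z [0.0252 0.1024 0.2449]
```

View pics/p3.png

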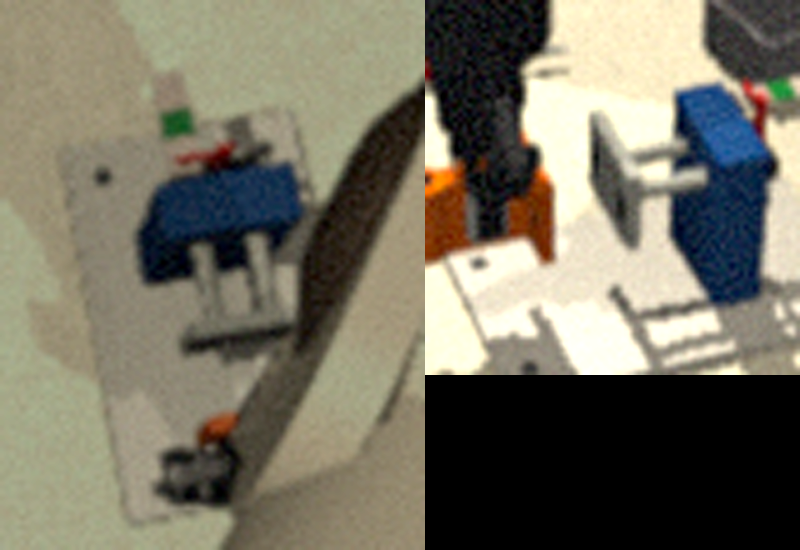

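Left panel: the flange is in front of the plate. Right panel: the bracket faces the plate at roughly equal height with about a 40 mm gap. Next I check the plate and block centreline and bracket height from the clean depth data.

```bash
python3 - <<'E'
from h import *
Rj=np.array([[np.cos(.156),-np.sin(.156)],[np.sin(.156),np.cos(.156)]])
def J(W): return (W[...,:2]-[.5265,-.2125])@Rj
W=np.load('topW.npy'); im=np.load('topI.npy'); H,S,V=cv2.split(cv2.cvtColor(im,cv2.COLOR_RGB2HSV)); j=J(W); z=W[...,2]
bx=(abs(j[...,0]-.03)<.12)&(abs(j[...,1])<.08)
def pr(n,m): print(n,m.sum(),np.round(np.percentile(j[m],[2,50,98],axis=0),4).tolist(),np.round(np.percentile(z[m],[2,50,98]),4))
pr('blktop',bx&(z>.108)&(j[...,0]>.045)&(j[...,0]<.09))
pr('plate',bx&(z>.1)&(j[...,0]<.02)&(j[...,0]>-.02))
pr('plate2',bx&(z>.06)&(j[...,0]<.012)&(j[...,0]>-.02))
L=np.load('l.npz'); W=world('side',L['db']); H,S,V=cv2.split(cv2.cvtColor(L['b'],cv2.COLOR_RGB2HSV)); j=J(W); z=W[...,2]
bx=(abs(j[...,0]-.03)<.15)&(abs(j[...,1])<.08)
pr('org',bx&(H<18)&(S>130)&(j[...,0]<-.02)&(j[...,0]>-.13))
fl=bx&(H<18)&(S>130)&(j[...,0]<-.03)&(j[...,0]>-.06); pr('flange',fl)
pr('plateside',bx&(S<100)&(abs(j[...,0])<.012)&(z>.05)&(z<.13))
E
```

```text
blktop 377 [[0.052, -0.0327], [0.0671, 0.0027], [0.0889, 0.034]] [0.1092 0.1138 0.1197]
plate 108 [[0.0017, -0.0293], [0.0047, 0.001], [0.0098, 0.0301]] [0.1012 0.1133 0.118 ]
plate2 174 [[0.0014, -0.0293], [0.0026, 0.0014], [0.0097, 0.0302]] [0.0655 0.1112 0.1178]
org 569 [[-0.1159, -0.0623], [-0.0895, -0.0116], [-0.0377, 0.0068]] [0.0728 0.1148 0.54  ]
flange 147 [[-0.059, -0.0517], [-0.048, -0.0257], [-0.0357, -0.0021]] [0.0721 0.0995 0.4007]
plateside 223 [[-0.0019, -0.0321], [-0.0002, -0.0082], [0.0068, 0.0281]] [0.066  0.0973 0.1172]
```

```bash
python3 - <<'E'
from h import *
L=np.load('l.npz'); c=vision.calibration('side'); K=np.array([[c['fx'],0,c['cx']],[0,c['fy'],c['cy']],[0,0,1.]])
s=bot.state(); t=np.array(s['tool_pos']); a=s['tool_rot'][2]+np.pi
def pts(o,yaw,z0,x): 
    X=np.array([np.cos(yaw),np.sin(yaw),0]);Y=np.array([-X[1],X[0],0])
    return np.array([[*(o+x*X+y*Y)[:2],z] for y,z in((-.03,z0),(-.03,z0+.05),(.03,z0+.05),(.03,z0))])
f=8; u0,v0,u1,v1=262,225,330,272
im=np.clip(cv2.resize(L['b'][v0:v1,u0:u1],None,fx=f,fy=f,interpolation=cv2.INTER_CUBIC)*1.5,0,255).astype(np.uint8)
for P,col in((pts(t,a,t[2]-.0085,.031),(0,255,0)),(pts(np.array([.5265,-.212,0]),.156,.065,0),(255,0,255))):
    q=cv2.projectPoints(P,np.array(c['rvec'],float),np.array(c['tvec'],float),K,None)[0][:,0]
    print(np.round(q,1).tolist())
    cv2.polylines(im,[np.int32((q-[u0,v0]+.5)*f)],True,col,1)
cv2.imwrite('pics/ov.png',im[:,:,::-1]); print(im.shape)
E
```

```text
[[292.6, 260.7], [292.7, 245.2], [284.7, 230.8], [284.8, 246.1]]
[[307.7, 258.1], [308.2, 242.7], [299.8, 228.5], [299.5, 243.7]]
(376, 544, 3)
```

View pics/ov.png

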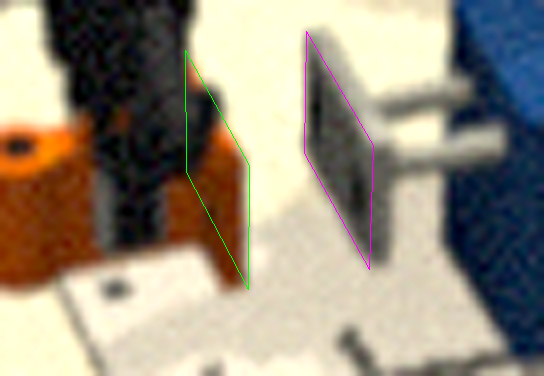

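The overlay fits: flange and plate outlines are level and aligned. I lower 1.5 mm and advance (tool -x) until contact.

Emit:
arm_command(steps=[[0, 0, 0.15, 0, 0, 0], [-0.4, 0, 0, 0, 0, 0], [-0.5, 0, 0, 0, 0, 0], [-0.5, 0, 0, 0, 0, 0], [-0.5, 0, 0, 0, 0, 0], [-0.5, 0, 0, 0, 0, 0], [-0.5, 0, 0, 0, 0, 0], [-0.4, 0, 0, 0, 0, 0], [-0.2, 0, 0, 0, 0, 0], [0, 0, 0, 0, 0, 0]])

```text
t: 8.4
tool_pos: [0.4906, -0.2172, 0.0737]
tool_rot: [3.141, -0.0, -2.982]
ft_force: [0.1, 1.0, -1.8]
finger_gap: 0.0131
finger_force: 58.6
```

Emit:
arm_command(steps=[[-0.2, 0, 0, 0, 0, 0], [-0.2, 0, 0, 0, 0, 0], [-0.2, 0, 0, 0, 0, 0], [-0.2, 0, 0, 0, 0, 0], [-0.2, 0, 0, 0, 0, 0], [0, 0, 0, 0, 0, 0], [0, 0, 0, 0, 0, 0], [0, 0, 0, 0, 0, 0]])

```text
t: 9.07
tool_pos: [0.4999, -0.2158, 0.0737]
tool_rot: [3.142, -0.0, -2.982]
ft_force: [-1.4, -0.7, -1.1]
finger_gap: 0.0131
finger_force: 58.6
```

Emit:
arm_command(steps=[[-0.2, 0, 0, 0, 0, 0], [-0.2, 0, 0, 0, 0, 0], [-0.2, 0, 0, 0, 0, 0], [-0.2, 0, 0, 0, 0, 0], [-0.2, 0, 0, 0, 0, 0], [0, 0, 0, 0, 0, 0], [0, 0, 0, 0, 0, 0], [0, 0, 0, 0, 0, 0]])

```text
t: 9.73
tool_pos: [0.5097, -0.2142, 0.0737]
tool_rot: [3.142, -0.001, -2.983]
ft_force: [-5.5, -0.7, 0.5]
finger_gap: 0.0137
finger_force: 58.8
```

```bash
python3 look.py p4 | head -1; python3 - <<'E'
from h import *
for i in range(3):
    s=bot.state(); vision.capture('top'); print(s['ft_force'],s['tool_pos'])
E
```

```text
9.7333 [ 0.50965445 -0.21421348  0.07369162] [ 3.14157335e+00 -9.27409389e-04 -2.98251767e+00] [-5.54052825 -0.70344602  0.52962175] [-0.23372088  0.92706958  0.07543475] 0.013720868048762899
[-5.35386222 -0.35822368  0.09419943] [ 0.50964715 -0.21422636  0.07373559]
[-5.41815914 -1.91019197 -0.13555975] [ 0.50966219 -0.21422902  0.07374646]
[-5.72124262 -1.02568723 -0.02880408] [ 0.50964731 -0.21426186  0.073752  ]
```

View pics/p4.png

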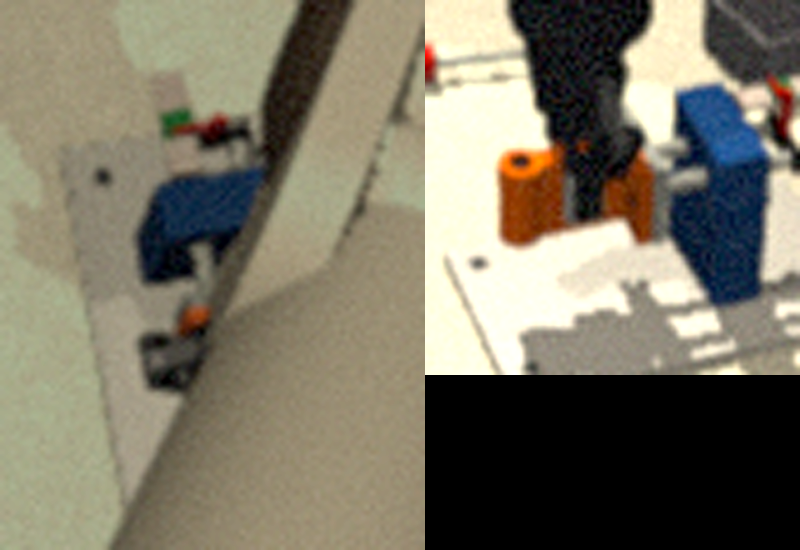

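Pointer is entering the green band (175-215,125) and the flange sits flush on the plate. Force is 5.5 N, so I add 6 mm and hold.

Emit:
arm_command(steps=[[-0.15, 0, 0, 0, 0, 0], [-0.15, 0, 0, 0, 0, 0], [-0.15, 0, 0, 0, 0, 0], [-0.15, 0, 0, 0, 0, 0], [0, 0, 0, 0, 0, 0], [0, 0, 0, 0, 0, 0], [0, 0, 0, 0, 0, 0], [0, 0, 0, 0, 0, 0], [0, 0, 0, 0, 0, 0], [0, 0, 0, 0, 0, 0]])

```text
t: 10.82
tool_pos: [0.5152, -0.2133, 0.0737]
tool_rot: [-3.142, -0.002, -2.983]
ft_force: [-8.5, -2.0, 1.1]
finger_gap: 0.0135
finger_force: 58.9
```

```bash
python3 look.py p5; python3 - <<'E'
from h import *
F=[]
for i in range(4):
    s=bot.state(); vision.capture('top'); F.append(s['ft_force'])
print(np.mean(F,0),s['wrist_torque'],s['tool_pos'])
E
```

```text
10.8167 [ 0.51519278 -0.21333043  0.07373158] [-3.14158034e+00 -1.60601823e-03 -2.98267016e+00] [-8.47191409 -2.00179662  1.12805107] [-0.31679786  1.33301079  0.0643518 ] 0.013523078630141756
top orange 31 jx [-0.0052  0.0205  0.1107] jy [-0.0007  0.0248  0.0455] z [0.1019 0.1152 0.2195]
top grey 42 jx [0.0227 0.03   0.049 ] jy [0.0118 0.0204 0.0302] z [0.0694 0.0941 0.1169]
top blue 275 jx [0.0517 0.0624 0.0775] jy [-0.0068  0.0207  0.0351] z [0.0395 0.1127 0.117 ]
side orange 411 jx [-0.0552 -0.0286  0.1063] jy [-0.0309 -0.0074  0.0091] z [0.071  0.0977 0.1173]
side grey 219 jx [-0.024   0.023   0.0491] jy [-0.0327 -0.0159  0.0256] z [0.0662 0.0948 0.1237]
side blue 769 jx [-0.0349  0.0523  0.0743] jy [-0.0382 -0.0285  0.0215] z [0.0253 0.1012 0.2384]
[-8.2887098  -1.92878947  1.37420805] [-0.29226017  1.3535394   0.00986157] [ 0.5151772  -0.2133205   0.07371084]
```

View pics/p5.png

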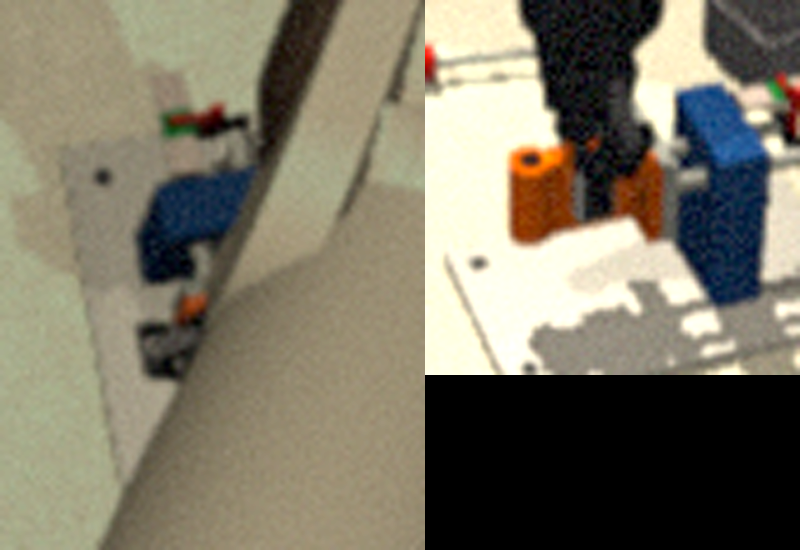

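The pointer now stands mid green band (180,122), the flange is flush and the force is about 8.4 N. I hold.

Emit:
arm_command(steps=[[0, 0, 0, 0, 0, 0], [0, 0, 0, 0, 0, 0], [0, 0, 0, 0, 0, 0], [0, 0, 0, 0, 0, 0], [0, 0, 0, 0, 0, 0], [0, 0, 0, 0, 0, 0], [0, 0, 0, 0, 0, 0], [0, 0, 0, 0, 0, 0], [0, 0, 0, 0, 0, 0], [0, 0, 0, 0, 0, 0]])

```text
t: 11.95
tool_pos: [0.5152, -0.2133, 0.0737]
tool_rot: [3.142, -0.002, -2.983]
ft_force: [-8.3, -1.3, 2.0]
finger_gap: 0.0132
finger_force: 58.9
```

Emit:
arm_command(steps=[[0, 0, 0, 0, 0, 0], [0, 0, 0, 0, 0, 0], [0, 0, 0, 0, 0, 0], [0, 0, 0, 0, 0, 0], [0, 0, 0, 0, 0, 0], [0, 0, 0, 0, 0, 0], [0, 0, 0, 0, 0, 0], [0, 0, 0, 0, 0, 0], [0, 0, 0, 0, 0, 0], [0, 0, 0, 0, 0, 0]])

```text
t: 12.78
tool_pos: [0.5152, -0.2133, 0.0737]
tool_rot: [-3.142, -0.002, -2.983]
ft_force: [-8.1, -1.7, 0.9]
finger_gap: 0.0135
finger_force: 58.9
```

Emit:
arm_command(steps=[[0, 0, 0, 0, 0, 0], [0, 0, 0, 0, 0, 0], [0, 0, 0, 0, 0, 0], [0, 0, 0, 0, 0, 0], [0, 0, 0, 0, 0, 0], [0, 0, 0, 0, 0, 0], [0, 0, 0, 0, 0, 0], [0, 0, 0, 0, 0, 0], [0, 0, 0, 0, 0, 0], [0, 0, 0, 0, 0, 0]])

```text
t: 13.62
tool_pos: [0.5152, -0.2134, 0.0738]
tool_rot: [-3.142, -0.002, -2.983]
ft_force: [-7.9, -1.4, 1.3]
finger_gap: 0.0134
finger_force: 58.9
```

Emit:
arm_command(steps=[[0, 0, 0, 0, 0, 0], [0, 0, 0, 0, 0, 0], [0, 0, 0, 0, 0, 0], [0, 0, 0, 0, 0, 0], [0, 0, 0, 0, 0, 0], [0, 0, 0, 0, 0, 0], [0, 0, 0, 0, 0, 0], [0, 0, 0, 0, 0, 0], [0, 0, 0, 0, 0, 0], [0, 0, 0, 0, 0, 0]])

```text
t: 14.45
tool_pos: [0.5152, -0.2134, 0.0737]
tool_rot: [-3.142, -0.002, -2.983]
ft_force: [-8.2, -1.9, 0.8]
finger_gap: 0.0133
finger_force: 58.9
```

```bash
python3 -c "
from bench import bot
print(bot.job_done())"
```

```text
the job is handed in; nothing more can be done
None
```

The job is handed in: the bracket is still gripped and pressed flush on the small jig's stop plate at about 8 N, with the red pointer in the green band, held steady for over 3.5 s.

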